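# Slide the box under the spout and tip the walnuts in

## Robot

A 6-joint arm with a two-finger parallel gripper is mounted at the origin on the work surface. World frame = base frame: x ahead of the robot, y to its left, z up, the work surface at z = 0. Lengths are in mm, angles in rad, forces in N, time in s.
With the tool pointing down it reaches from about 300 to 850 mm from the base axis. Payload 4.2 kg.
Tool frame: the origin (TCP) lies midway between the tips of the shut fingers; the grasp point (between the pads) lies 19 mm behind it; z points along the fingers, y is the direction in which the jaws open and shut (so a half turn about z gives the same grasp; the last joint's range is limited). The gripper opens to 91 mm and grips with 3 to 60 N. Pads are 32 mm wide; open, the fingers measure 118 mm over their backs; the gripper's body (76 mm by 178 mm) begins 60 mm behind the grasp point.
Start: joints at [-1.322, 0.32, 1.565, -0, 1.257, -0.02], TCP at [152.708, -554.368, 213.976] pointing down, gripper open.
Joint ranges: [-3.11, 3.11], [-0.84, 2.01], [0.21, 2.61], [-1.34, 4.49], [0.05, 2.63], [-2.56, 2.56]. Speed limits (rad/s): [2.57, 2.57, 3.14, 3.14, 3.14, 3.14].

## Interface

Orientations are given as a unit quaternion [x, y, z, w].
In Python, from station import manip gives the robot as it stands. The module is installed in compiled form; this text tells all that it offers.
- The arm moves only by the tool servo_tool, never from a script. Its argument "series" is one flat list of numbers, 7 for each row, row after row: the shift along the world's x, y, z in cm, then the turn, a rotation vector about the world's x, y, z in rad, then the finger opening in cm, from 0 to 9.12. In form: [x, y, z, ax, ay, az, jaw, x, y, z, ax, ay, az, jaw, ...]. A call has 1 to 12 rows; each row is the pose to reach, as a shift and turn from the pose commanded when the call began; what a row does not reach only later rows make up. A row lasts 1/12 s, in which the tool goes at most 41.7 mm and 7.16 degrees, less where a joint would pass 70% of its speed; a pose out of reach is approached as far as the arm can. A call with a gripper value outside its range is refused whole. The fingers move at their own pace and stop on an object; "newtons" is the grip in N (left out, the last holds). Time passes only in rows, so rows that repeat a pose let the fingers close. It gives the time, the measured TCP pose, the force and the opening at its end, in the units of the state.
- manip.state(): the state, without advancing time (a new reading comes with each control period).
- manip.capture(name): name is "scene" or "top"; returns a dict with "img" (480x640x3 uint8, red, green, blue), "range_z" (480x640 float32, mm along the optical axis (not along the pixel's ray), 0 where there is no reading), "K" (3x3 intrinsics, pixels), "R" (3x3) and "t" (3): a world point X has camera coordinates R X + t. Camera axes: x right, y down, z forward; pixel columns grow to the right and rows downward; lengths in mm; the calibration is good to about 2 mm. A picture is of the moment at which its call begins.
- manip.hand_in(): hands the job in, once; it reports no verdict.
Trained networks look in the newest picture that a camera, given by its name, has taken for a name from the list of things; names that differ only in an ending like _2 or _b are one class to them, and where a whole thing is asked for, a point or a joint stands for the part that bears it (a point fixed in the world has none). Each returns a list of dicts, best first, with "confidence" (0 to 1); they miss things now and then, are a little off and sometimes report something else, mostly with a low value. They report only what shows in the picture. A call takes as long as a camera call.
- manip.masks_of(name, camera): "mask" (480x640 bool, what is visible of it) and "rect" ([centre column, centre row, width, height] in pixels, round what is visible of it).
The state is a dict: "t": time; "joints": joint angles; "dq": joint speeds; "tau": joint torques, N m; "eef_pos": TCP position; "tool_rot": TCP orientation; "wrist_force": force on the tool from outside, world axes, zero at the start; "torque": the same for the moment, N m; "width": finger opening in mm.
Only numpy, scipy, OpenCV 4.12 (cv2) and the standard library are available. Lean on these libraries where they do the work, as an engineer would, in place of code of your own. Each camera call takes 0.05 s, during which the arm holds its last target.

## Task

Set the empty steel box down between the guides at the open outer end of the slide rail, its tab trailing away from the spout, and let go; then take it by the tab instead and push it along the rail fully home against the stop, under the spout. Only then lift the handle end of the tipping pan so that all four walnuts run down the spout into the box, and lower the pan back to its rest. Leave the bottle, plate, spatula and jar where they are.

Things in the scene. Friction and masses are not known exactly. Their poses are not given: they have to be found in the camera images.
- station: Fixed steel filling station, yaw varies; origin on the counter below the spout's axis, z up. Slide rail along its y: bed 100 wide, top 12 mm above the counter, from y -240 (open outer end) to y +65. Guides 12 mm high on the bed, inner faces x +-37.5, outer +-43.5. Stop: 35 mm high block at the rail's inner end, face at y +55.5; a box pushed home has its centre at y 0.
- spout (a point): Centre of the spout's lower opening (58 x 64 mm), on the station's axis, 70 mm above the counter; axes as the station. The spout widens into a hopper above it: outer x +-49, y +-38 mm, tallest wall 166 mm above the counter, so a gripper over the box cannot pass. Columns at x +-48..60, y +30..60, 125 mm high.
- load_spot (a point): Where the underside centre of the box goes when it is put on the rail: on the bed's top, 175 mm from the spout axis towards the open outer end (station y -175); axes as the station.
- box: Loose open steel box of about 0.3 kg, 68 wide (its x) x 110 long (its y) x 50 high, walls and floor 3 mm, empty. Origin at the centre of its underside, z up. Lifted by taking it across its 68 mm width near the upper edge. Its tab stands out from the wall at -y. On the rail its axes are parallel to the station's.
- tab (a point): Grip point on the box's tab: an upright round post 18 mm in diameter, from 20 to 60 mm above the underside, on a thin stem 105 mm behind the box's centre (box -y); the point is on its axis 45 mm above the underside.
- pan (a joint): Angle of the tipping pan, rad: 0 = down on its rest, 1.3 = fully tipped. Hinge axis parallel to the station's x, at station y +45, 135 mm above the counter; the pan lies beyond it (+y) and its far end rises as the value grows. The walnuts run out by 0.9 to 1.05. It falls back when let go.
- pan_grip (a point): Centre of the pan's black barrel handle: a cylinder 32 mm long, 18 mm in diameter, lying parallel to the station's x, 198 mm from the spout axis (station y) and 144 mm above the counter when the pan is down. It moves on an arc of 153 mm radius about the hinge. Taken by its two ends from above, it can turn between the fingers.
- nut0: Walnut, a ball of about 25 mm and 10 g, lying loose in the tipping pan at the start; all four are alike. Origin at its centre.
- nut1: Walnut, a ball of about 25 mm and 10 g, lying loose in the tipping pan at the start; all four are alike. Origin at its centre.
- nut2: Walnut, a ball of about 25 mm and 10 g, lying loose in the tipping pan at the start; all four are alike. Origin at its centre.
- nut3: Walnut, a ball of about 25 mm and 10 g, lying loose in the tipping pan at the start; all four are alike. Origin at its centre.
- oil_bottle: Bystander: amber bottle, 58 mm diameter, 170 high; origin under its centre.
- plate: Bystander: white plate, 150 mm across, 18 high; origin under its centre.
- spatula: Bystander: spatula lying flat beyond the station.
- spice_jar: Bystander: small jar, 48 mm diameter, 80 high, beyond the station; origin under its centre.

How it is judged (in metres and radians):
On the way, in this order (a step that is already met when the one before it is completed fails the run):
1. the box stands in the outer part of the rail, between the guides, tab trailing, let go (x of box in the frame of station between -0.012 and 0.012 m and z of box in the frame of station below 0.018 m and angle between box's own z axis and vertical below 0.08 rad and y of box in the frame of station between -0.23 and -0.12 m and y of tab in the frame of station below -0.22 m and contact force between the fingers and box below 0.2 N), for 0.15 s.
2. the box is taken or pushed at its tab (x of box in the frame of station between -0.012 and 0.012 m and z of box in the frame of station below 0.018 m and angle between box's own z axis and vertical below 0.08 rad and distance between the grasp point and tab below 0.045 m and contact force between the fingers and box above 0.3 N), for 0.1 s.
3. the box is fully home under the spout while the pan is still down (x of box in the frame of station between -0.012 and 0.012 m and z of box in the frame of station below 0.018 m and angle between box's own z axis and vertical below 0.08 rad and y of box in the frame of station above -0.007 m and value of joint pan below 0.15 rad), for 0.15 s.
At the end, for the whole second after the job is handed in: The box stands upright on the rail between the guides, tab trailing, within 7 mm of its stop; all four walnuts lie in it below or at its rim; the pan is down (under 0.1 rad); nothing is held, box and walnuts at rest (x of box in the frame of station between -0.012 and 0.012 m and z of box in the frame of station below 0.018 m and angle between box's own z axis and vertical below 0.08 rad and y of box in the frame of station above -0.007 m and contact force between the fingers and box below 0.2 N and x of nut0 in the frame of box between -0.034 and 0.034 m and y of nut0 in the frame of box between -0.055 and 0.055 m and z of nut0 in the frame of box between 0 and 0.052 m and linear speed of each of nut0, nut1, nut2, nut3 below 0.05 m/s and x of nut1 in the frame of box between -0.034 and 0.034 m and y of nut1 in the frame of box between -0.055 and 0.055 m and z of nut1 in the frame of box between 0 and 0.052 m and x of nut2 in the frame of box between -0.034 and 0.034 m and y of nut2 in the frame of box between -0.055 and 0.055 m and z of nut2 in the frame of box between 0 and 0.052 m and x of nut3 in the frame of box between -0.034 and 0.034 m and y of nut3 in the frame of box between -0.055 and 0.055 m and z of nut3 in the frame of box between 0 and 0.052 m and value of joint pan below 0.1 rad and linear speed of box below 0.02 m/s); the robot touches nothing.
It fails at once if the pan is tipped (over 0.3 rad) before the box is under the spout (value of joint pan above 0.3 rad and y of box in the frame of station below -0.03 m).
It fails at once if the oil bottle is moved more than 30 mm (distance of oil_bottle from where it was at the start of the episode above 0.03 m).
It fails at once if the plate is moved more than 30 mm (distance of plate from where it was at the start of the episode above 0.03 m).
It fails at once if the spatula is moved more than 30 mm (distance of spatula from where it was at the start of the episode above 0.03 m).
It fails at once if the spice jar is moved more than 30 mm (distance of spice_jar from where it was at the start of the episode above 0.03 m).
It also fails if it takes over 69 s, if anything falls off the work surface, if the arm or the gripper's body presses on something with over 40 N, if the wrist force passes 120 N, or if a joint passes its speed limit or range.

## Working session

There is one attempt and no reset: what is moved stays moved. The work goes in short steps, Python scripts to look and compute and a tool call to move; the robot and the scene stay as the last step left them, time stands still between calls to the robot, and variables do not carry over. Pictures are saved under pics/ and viewed, and the job is handed in when it is done.

Besides the shell and the picture viewer there is one more tool, called after "Emit:" as name(argument=value, ...), one argument or row to a line, values as JSON. servo_tool: Moves the arm, as the interface text tells. Its arguments: {"type":"object","properties":{"series":{"type":"array","items":{"type":"number"}},"newtons":{"type":"number"}},"required":["series"]}

```bash
mkdir -p pics; ls; cat > h.py <<'E'
import numpy as np, cv2
from station import manip
def snap(c,name):
    d=manip.capture(c); cv2.imwrite(f'pics/{name}.png',d['img'][:,:,::-1]); np.savez(f'pics/{name}.npz',**d); return d
def pts(d,mask=None):
    z=d['range_z']; v,u=np.nonzero((z>0) if mask is None else (mask&(z>0)))
    zz=z[v,u]; K=d['K']
    c=np.stack([(u-K[0,2])/K[0,0]*zz,(v-K[1,2])/K[1,1]*zz,zz],1)
    return (c-d['t'])@d['R'],u,v
E
python3 - <<'E'
from h import *
s=manip.state(); print(s)
for c in('scene','top'):
    d=snap(c,c+'0'); print(c,d['K'],d['R'],d['t'])
    for n in('station','box','tab','pan','pan_grip','nut0','oil_bottle','plate','spatula','spice_jar'):
        for m in manip.masks_of(n,c)[:4]:
            P,u,v=pts(d,m['mask']); print(n,round(m['confidence'],2),np.round(m['rect']),np.round(np.median(P,0)) if len(P) else '',np.round(P.min(0)) if len(P) else '',np.round(P.max(0)) if len(P) else '')
E
```

```text
pics
{'t': 0.0, 'joints': array([-1.32199512e+00,  3.20298345e-01,  1.56569005e+00, -1.22272460e-05,
        1.25736353e+00, -1.99856854e-02]), 'dq': array([ 4.46327384e-04, -1.78049460e-04, -7.10362734e-04,  9.44043792e-05,
        6.84104728e-04,  1.96066099e-03]), 'tau': array([-1.52289402e-03, -4.12465060e+01, -2.31974548e+01,  7.24281301e-02,
        4.56435978e-02, -1.47277733e-04]), 'eef_pos': array([ 152.57944249, -553.86580833,  213.11228862]), 'tool_rot': array([ 9.90982148e-01,  1.33991074e-01, -1.06193881e-04, -8.73221630e-04]), 'wrist_force': array([-0.31148009, -0.03135126,  0.10697674]), 'torque': array([ 0.01206705, -0.00824127, -0.02895849]), 'width': 91.37514767032368}
scene [[552.60480678   0.         323.8861871 ]
 [  0.         552.60480678 249.20677581]
 [  0.           0.           1.        ]] [[ 0.46155201  0.88711189 -0.00149579]
 [ 0.60884619 -0.31799964 -0.72676168]
 [-0.64519459  0.3345276  -0.68688807]] [-236.36424202 -291.04020844 1580.29967743]
station 0.65 [354. 253. 200. 131.] [588.  47.  24.] [ 347. -177.   -4.] [643. 374. 169.]
station 0.6 [409. 20
[... 1993 characters left out ...]
.  87.]
pan_grip 0.35 [247. 176.  23.  30.] [756. 129.  77.] [740. 108.   3.] [811. 156.  87.]
nut0 0.56 [222. 256.  11.  12.] [565. 169. 148.] [555. 158. 137.] [576. 182. 153.]
nut0 0.52 [210. 258.  11.  11.] [567. 194. 145.] [557. 186. 138.] [578. 205. 150.]
oil_bottle 0.78 [268. 345.  33.  29.] [390.  85. 117.] [363.  64.  10.] [416. 121. 175.]
plate 0.6 [148. 319.  65.  64.] [450. 357.  10.] [377. 280.  -5.] [525. 432.  24.]
spatula 0.79 [345. 174.  45. 118.] [711. -90.   5.] [ 637. -149.   -4.] [922. -32.  25.]
spice_jar 0.58 [249. 176.  25.  23.] [754. 127.  77.] [740. 108.   3.] [782. 150.  87.]
spice_jar 0.35 [279. 254. 219.  67.] [578.  36.  15.] [ 519. -177.   -7.] [668. 294. 170.]
```

```bash
python3 - <<'E'
import cv2
for n in('scene0','top0'):
    i=cv2.imread(f'pics/{n}.png'); cv2.imwrite(f'pics/{n}_v.png',cv2.resize(i[130:430],(800,375),interpolation=cv2.INTER_CUBIC))
i=cv2.imread('pics/top0.png'); cv2.imwrite('pics/top0_z.png',cv2.resize(i[200:380,150:550],(800,360),interpolation=cv2.INTER_CUBIC))
E
```

```text
(no output)
```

View pics/scene0_v.png

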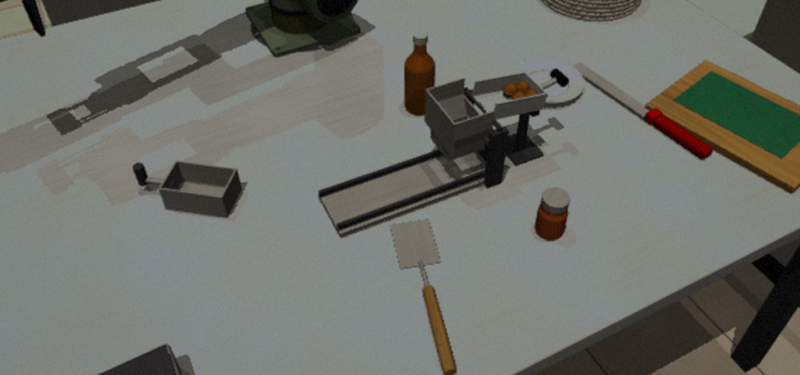

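View pics/top0_z.png

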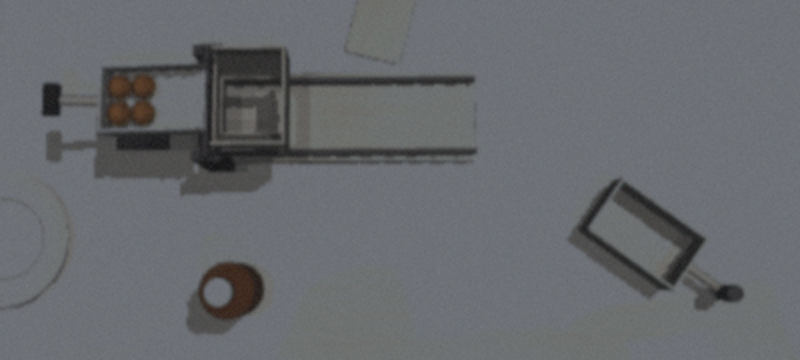

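The top view shows the rail's open end at about (387, 258) with the spout to its left, the box at (470, 318) and its tab post at (515, 346). The pan handle is at (175, 249). Next I'll measure poses precisely.

```bash
cat > meas.py <<'E'
from h import *
def load(n): 
    d=np.load(f'pics/{n}.npz'); return {k:d[k] for k in d}
if __name__=='__main__':
  for n in('scene0','top0'):
    d=load(n); P,u,v=pts(d)
    # counter
    c=P[(P[:,0]>350)&(P[:,0]<700)&(P[:,1]<-200)&(P[:,1]>-600)&(np.abs(P[:,2])<8)]
    print(n,'counter z',np.median(c[:,2]))
    b=(P[:,0]>300)&(P[:,0]<540)&(P[:,1]<-260)&(P[:,1]>-480)
    r=P[b&(P[:,2]>43)&(P[:,2]<56)]
    print('rim',len(r), cv2.minAreaRect(r[:,:2].astype(np.float32)), np.median(r[:,2]))
    t=P[b&(P[:,2]>56)]
    print('tab>56',len(t),t.mean(0),np.median(t,0),t[:,2].max())
    s=(P[:,0]>480)&(P[:,0]<680)&(P[:,1]>-200)&(P[:,1]<-10)
    bed=P[s&(P[:,2]>8)&(P[:,2]<16)]; g=P[s&(P[:,2]>19)&(P[:,2]<28)]
    print('bed z',np.median(bed[:,2]),'guide z',np.median(g[:,2]), 'bed xr', np.percentile(bed[:,0],[1,99]),'ymin',np.percentile(bed[:,1],[.5,2]))
    for side in(0,1):
        q=g[(g[:,0]>583)==side]; 
        if len(q)<20: continue
        vx,vy,x0,y0=cv2.fitLine(q[:,:2].astype(np.float32),cv2.DIST_HUBER,0,.01,.01).ravel()
        print('guide',side,len(q),'x at y=0',x0-vx/vy*y0,'at -170',x0+vx/vy*(-170-y0),'yaw',-np.degrees(np.arctan(vx/vy)))
    h=(P[:,1]>205)&(P[:,1]<280)&(P[:,0]>540)&(P[:,0]<620)&(P[:,2]>120)
    q=P[h]; 
    for yb in range(205,280,8):
        w=q[(q[:,1]>=yb)&(q[:,1]<yb+8)]
        if len(w)>2: print(yb,len(w),np.round(w.min(0)),np.round(w.max(0)),np.round(np.median(w,0)))
    hp=(P[:,1]>-40)&(P[:,1]<120)&(P[:,2]>120)&(P[:,0]>500)&(P[:,0]<660); w=P[hp]; print('hopper',np.percentile(w,[1,99],axis=0))
E
python3 meas.py
```

```text
scene0 counter z 0.1767743716787895
rim 518 ((418.4515686035156, -370.3811950683594), (167.053955078125, 74.79579162597656), 52.0907096862793) 48.49932372439514
tab>56 52 [ 373.02422553 -431.62308177   60.00884485] [ 373.05336226 -431.83636413   60.12183078] 64.47132621564661
bed z 12.069463984937276 guide z 23.21395446148308 bed xr [535.30121122 627.08363727] ymin [-176.05571869 -174.30396542]
guide 0 272 x at y=0 538.67065 at -170 534.7249 yaw -1.3296235
guide 1 297 x at y=0 619.34265 at -170 615.5488 yaw -1.2784381
205 160 [547. 205. 122.] [619. 213. 154.] [580. 210. 145.]
221 12 [582. 221. 135.] [589. 229. 142.] [586. 226. 140.]
229 17 [580. 229. 133.] [591. 237. 143.] [585. 233. 139.]
237 17 [579. 237. 135.] [589. 245. 145.] [586. 240. 141.]
245 28 [574. 245. 138.] [598. 253. 151.] [588. 251. 145.]
253 75 [568. 253. 136.] [603. 261. 154.] [588. 256. 148.]
261 37 [568. 261. 138.] [602. 268. 154.] [593. 264. 150.]
hopper [[528.98822048  24.26452874 120.35299728]
 [639.83848638 119.2396676  167.41051586]]
top0 counter z 0.3299465266467403
rim 359 ((416.8699951171875, -371.275817871
[... 360 characters left out ...]
 530.8152 yaw -1.8800342
guide 1 216 x at y=0 617.6147 at -170 611.7428 yaw -1.9782319
205 193 [548. 205. 121.] [615. 213. 155.] [582. 209. 143.]
213 18 [549. 213. 134.] [602. 221. 149.] [581. 217. 140.]
221 21 [577. 221. 134.] [585. 229. 143.] [581. 225. 139.]
229 19 [577. 230. 136.] [585. 236. 142.] [581. 233. 139.]
237 21 [577. 237. 136.] [585. 245. 146.] [582. 241. 142.]
245 25 [579. 245. 136.] [595. 253. 149.] [583. 250. 143.]
253 86 [567. 253. 139.] [598. 261. 156.] [582. 257. 150.]
261 58 [567. 261. 144.] [599. 269. 156.] [582. 264. 152.]
269 9 [567. 269. 144.] [595. 271. 149.] [585. 270. 148.]
hopper [[520.39133438  25.49415479 120.70983291]
 [635.75334876 119.66419925 168.63909031]]
```

Emit:
servo_tool(
  series=[28.3, 20.6, -9, 0, 0, 0.64, 9.1, 28.3, 20.6, -9, 0, 0, 0.64, 9.1, 28.3, 20.6, -9, 0, 0, 0.64, 9.1, 28.3, 20.6, -9, 0, 0, 0.64, 9.1, 28.3, 20.6, -9, 0, 0, 0.64, 9.1, 28.3, 20.6, -9, 0, 0, 0.64, 9.1, 28.3, 20.6, -9, 0, 0, 0.64, 9.1, 28.3, 20.6, -9, 0, 0, 0.64, 9.1, 28.3, 20.6, -9, 0, 0, 0.64, 9.1, 28.3, 20.6, -9, 0, 0, 0.64, 9.1, 28.3, 20.6, -9, 0, 0, 0.64, 9.1, 28.3, 20.6, -9, 0, 0, 0.64, 9.1],
  newtons=25,
)

```text
t: 2.1
eef_pos: [435.4, -348.7, 124.1]
tool_rot: [0.898, 0.439, -0.0, 0.0]
wrist_force: [-0.4, -0.1, 0.1]
width: 90.8
```

Emit:
servo_tool(
  series=[0, 0, -4, 0, 0, 0, 9.1, 0, 0, -8, 0, 0, 0, 9.1, 0, 0, -10.2, 0, 0, 0, 9.1, 0, 0, -10.2, 0, 0, 0, 9.1, 0, 0, -10.2, 0, 0, 0, 6, 0, 0, -10.2, 0, 0, 0, 6, 0, 0, -10.2, 0, 0, 0, 6, 0, 0, -10.2, 0, 0, 0, 6, 0, 0, -10.2, 0, 0, 0, 6, 0, 0, -10.2, 0, 0, 0, 6, 0, 0, -10.2, 0, 0, 0, 6],
)

```text
t: 3.02
eef_pos: [435.7, -348.8, 23.8]
tool_rot: [0.898, 0.439, 0.0, 0.001]
wrist_force: [-4.5, 0.3, 7.1]
width: 68.4
```

Emit:
servo_tool(
  series=[0, 0, 3, 0, 0, 0, 6, 0, 0, 6, 0, 0, 0, 6, 3, 4, 8, 0, 0, 0.1, 6, 6, 8, 8, 0, 0, 0.2, 6, 8, 12, 8, 0, 0, 0.3, 6, 10, 16, 8, 0, 0, 0.4, 6, 12, 20, 8, 0, 0, 0.5, 6, 13.4, 22.5, 8, 0, 0, 0.6, 6, 14, 23.8, 8, 0, 0, 0.635, 6, 14, 23.8, 8, 0, 0, 0.635, 6, 14, 23.8, 8, 0, 0, 0.635, 6, 14, 23.8, 8, 0, 0, 0.635, 6],
)

```text
t: 4.02
eef_pos: [575.2, -110.5, 101.8]
tool_rot: [0.716, 0.698, -0.0, -0.0]
wrist_force: [0.3, 0.1, -3.8]
width: 67.5
```

```bash
cat > m2.py <<'E'
from h import *; import sys
k=sys.argv[1]; zlo,zhi=float(sys.argv[2]),float(sys.argv[3])
print(manip.state()['eef_pos'],manip.state()['tool_rot'],manip.state()['wrist_force'])
for c in('scene','top'):
    d=snap(c,c+k); P,u,v=pts(d)
    s=(P[:,0]>480)&(P[:,0]<680)&(P[:,1]>-200)&(P[:,1]<20)
    g=P[s&(P[:,2]>19)&(P[:,2]<28)]
    for side in(0,1):
        q=g[(g[:,0]>577)==side]
        if len(q)<20: continue
        vx,vy,x0,y0=cv2.fitLine(q[:,:2].astype(np.float32),cv2.DIST_HUBER,0,.01,.01).ravel()
        print(c,'guide',side,len(q),'x at -111',x0+vx/vy*(-111-y0),'yaw',-np.degrees(np.arctan(vx/vy)))
    m=manip.masks_of('box',c)
    b=np.zeros(P.shape[0],bool)
    if m:
        print(m[0]['rect'],m[0]['confidence'])
    b=(np.abs(P[:,0]-577)<60)&(P[:,1]>-260)&(P[:,1]<-40)&(P[:,2]>zlo)&(P[:,2]<zhi)
    r=P[b]; print('rim z',np.median(r[:,2]),len(r),np.percentile(r,[1,99],axis=0).round(1))
i=[cv2.imread(f'pics/{c}{k}.png') for c in('scene','top')]
cv2.imwrite(f'pics/both{k}.png',np.hstack([cv2.resize(i[0][180:330,200:400],(400,300)),cv2.resize(i[1][190:340,300:500],(400,300))]))
E
python3 m2.py 1 122 136
```

```text
[ 575.23943651 -110.45451413  101.82133753] [ 7.16428691e-01  6.97660220e-01 -3.80161170e-04 -6.52838162e-05] [ 0.27328258  0.09314533 -3.79817367]
scene guide 0 106 x at -111 536.17596 yaw -1.4751476
scene guide 1 345 x at -111 616.73645 yaw -1.5047837
[415.4, 205.3, 6.3, -0.5] 0.74
rim z 126.96337938189015 381 [[ 536.2 -224.8  122.2]
 [ 623.4  -60.4  135.6]]
top guide 0 61 x at -111 534.2951 yaw -1.0878143
top guide 1 88 x at -111 613.8963 yaw -1.8017603
[367.7, 252.1, 60.2, 30.1] 0.66
rim z 126.76208143697693 33 [[ 540.3 -166.1  122.5]
 [ 609.3  -61.1  133. ]]
```

View pics/both1.png

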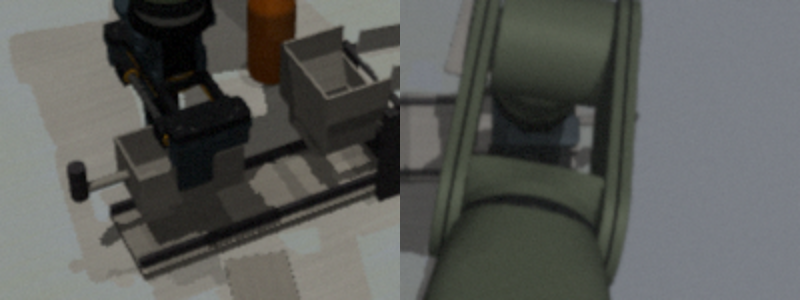

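```bash
python3 - <<'E'
from h import *
from meas import load
d=load('scene1');P,u,v=pts(d)
b=(np.abs(P[:,0]-577)<60)&(P[:,1]>-260)&(P[:,1]<-190)&(P[:,2]>90)
r=P[b]; 
t=r[r[:,2]>134]; print('tab top',len(t),t.mean(0),t.min(0),t.max(0))
b=(np.abs(P[:,0]-577)<60)&(P[:,1]>-172)&(P[:,1]<-140)&(P[:,2]>122)&(P[:,2]<133)
r=P[b]
for y in range(-172,-140,4):
    q=r[(r[:,1]>=y)&(r[:,1]<y+4)]; print(y,len(q),q[:,0].min() if len(q) else '',q[:,0].max() if len(q) else '')
# end wall (outer) vertical: y,x extents
b=(np.abs(P[:,0]-577)<60)&(P[:,1]>-185)&(P[:,1]<-150)&(P[:,2]>90)&(P[:,2]<122)
r=P[b]; print(len(r),np.percentile(r,[1,5,50,95,99],axis=0))
E
```

```text
tab top 63 [ 575.9161308  -217.13673041  137.56306054] [ 564.87299801 -224.76344492  134.00958085] [ 585.55407993 -208.90760153  140.35094897]
-172 0  
-168 55 545.1576492595035 610.0334145002214
-164 20 540.0543198220676 611.3109414488181
-160 16 542.087178227405 611.6874429563481
-156 12 540.93311804883 610.5098307882621
-152 13 540.7934054249872 611.222368162341
-148 12 542.878196784955 611.3500612363242
-144 16 539.5581493456642 611.4444466419485
292 [[ 542.52758312 -184.29422675   90.8015907 ]
 [ 543.74600783 -179.62183926   93.09979044]
 [ 586.08732114 -166.02111938  108.78646894]
 [ 610.57043793 -150.77501972  120.35551923]
 [ 611.26302726 -150.17270386  121.61600797]]
```

Emit:
servo_tool(
  series=[-0.05, 0, -2.5, 0, 0, 0, 6, -0.05, 0, -4.5, 0, 0, 0, 6, -0.05, 0, -5.5, 0, 0, 0, 6, -0.05, 0, -6, 0, 0, 0, 6, -0.05, 0, -6.3, 0, 0, 0, 6, -0.05, 0, -6.5, 0, 0, 0, 6, -0.05, 0, -6.5, 0, 0, 0, 6],
)

```text
t: 4.8
eef_pos: [575.7, -110.6, 37.5]
tool_rot: [0.717, 0.697, 0.0, 0.001]
wrist_force: [0.5, 1.0, -3.2]
width: 67.7
```

Emit:
servo_tool(
  series=[0, 0, -0.1, 0, 0, 0, 6, 0, 0, -0.2, 0, 0, 0, 6, 0, 0, -0.2, 0, 0, 0, 6],
)

```text
t: 5.05
eef_pos: [575.9, -110.6, 35.9]
tool_rot: [0.717, 0.698, 0.001, 0.001]
wrist_force: [-0.5, -0.5, -0.9]
width: 67.9
```

```bash
python3 m2.py 2 56 72
```

```text
[ 575.93628254 -110.58004288   35.94090397] [7.16538160e-01 6.97547108e-01 5.29366685e-04 9.03745888e-04] [-0.5340915  -0.49772191 -0.87076883]
scene guide 0 122 x at -111 543.6233 yaw 2.4034657
scene guide 1 447 x at -111 615.39166 yaw -2.3017097
[277.6, 287.8, 90.0, 41.0] 0.74
rim z 61.61629267194328 373 [[ 537.6 -224.8   56.1]
 [ 624.1  -63.    72. ]]
top guide 0 64 x at -111 534.6713 yaw -0.9399886
top guide 1 90 x at -111 607.1617 yaw -5.6113186
[378.3, 251.0, 79.2, 15.4] 0.7
rim z 61.727890013908464 28 [[ 546.2 -224.5   58.8]
 [ 609.5  -75.1   71.2]]
```

View pics/both2.png

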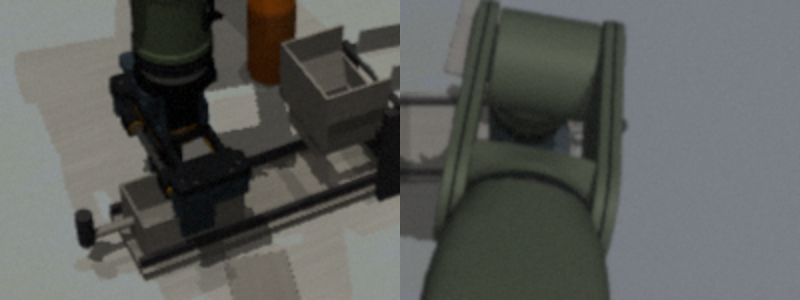

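The box is seated: its rim is at 62 mm and it sits between the guides. Releasing and rising now.

Emit:
servo_tool(
  series=[0, 0, 0, 0, 0, 0, 9.1, 0, 0, 0, 0, 0, 0, 9.1, 0, 0, 0, 0, 0, 0, 9.1, 0, 0, 0, 0, 0, 0, 9.1, 0, 0, 2, 0, 0, 0, 9.1, 0, 0, 6, 0, 0, 0, 9.1, 0, -4, 9, 0, 0, 0, 9.1, -0.2, -8, 9, 0, 0, 0, 9.1, -0.3, -10.5, 9, 0, 0, 0, 9.1, -0.3, -10.5, 9, 0, 0, 0, 9.1],
)

```text
t: 6.08
eef_pos: [572.6, -220.7, 126.0]
tool_rot: [0.718, 0.696, -0.0, 0.002]
wrist_force: [-0.6, 0.1, 0.3]
width: 90.9
```

```bash
python3 m2.py 3 55 66; python3 - <<'E'
from h import *
from meas import load
for n in('scene3','top3'):
    P,u,v=pts(load(n)); b=(np.abs(P[:,0]-577)<40)&(P[:,1]>-240)&(P[:,1]<-190)&(P[:,2]>64)&(P[:,2]<76); t=P[b]; print(n,len(t),t.mean(0) if len(t) else '')
E
```

```text
[ 572.58261175 -220.7006705   126.01873135] [ 7.17955616e-01  6.96084911e-01 -2.75710191e-04  2.33554831e-03] [-0.59391367  0.09178134  0.27818577]
scene guide 0 247 x at -111 544.94666 yaw 2.652283
scene guide 1 456 x at -111 615.3687 yaw -2.516929
[281.2, 280.8, 87.7, 53.5] 0.56
rim z 60.181997144901786 487 [[ 542.4 -224.2   55.1]
 [ 614.2  -57.    65.3]]
top guide 0 290 x at -111 532.9936 yaw -1.7556088
top guide 1 169 x at -111 607.3554 yaw -5.255834
[365.0, 256.1, 59.3, 35.5] 0.73
rim z 61.39733284494157 266 [[ 541.7 -166.4   55.4]
 [ 610.2  -55.8   65.7]]
scene3 45 [ 580.60289667 -218.11807373   70.00935226]
top3 0
```

View pics/both3.png

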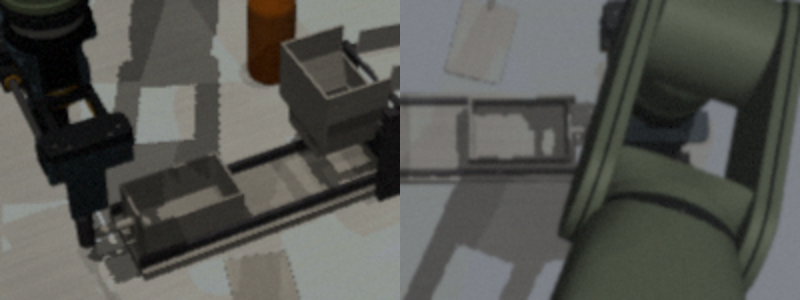

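```bash
python3 -c "
from h import *; s=manip.state(); print(s['eef_pos'],s['tool_rot'],s['wrist_force'],s['t'])"
```

```text
[ 571.82924716 -214.44545408  124.43040008] [ 7.16517850e-01  6.97568355e-01 -1.88410205e-05 -7.48667897e-04] [1.30534251 0.45708377 0.84852175] 6.2833
```

Emit:
servo_tool(
  series=[0.05, -0.1, -4, 0, 0, 0, 9.1, 0.05, -0.1, -7.5, 0, 0, 0, 7, 0.05, -0.1, -8.6, 0, 0, 0, 4, 0.05, -0.1, -8.6, 0, 0, 0, 1, 0.05, -0.1, -8.6, 0, 0, 0, 1, 0.05, -0.1, -8.6, 0, 0, 0, 1, 0.05, -0.1, -8.6, 0, 0, 0, 1, 0.05, -0.1, -8.6, 0, 0, 0, 1, 0.05, -0.1, -8.6, 0, 0, 0, 1, 0.05, -0.1, -8.6, 0, 0, 0, 1, 0.05, -0.1, -8.6, 0, 0, 0, 1, 0.05, -0.1, -8.6, 0, 0, 0, 1],
  newtons=10,
)

```text
t: 7.28
eef_pos: [572.8, -216.5, 39.2]
tool_rot: [0.717, 0.697, 0.0, 0.0]
wrist_force: [0.3, 0.3, -0.7]
width: 21.0
```

Emit:
servo_tool(
  series=[0, 0, 0, 0, 0, 0, 1, 0, 0, 0, 0, 0, 0, 1, 0, 0, 0, 0, 0, 0, 1, 0, 0, 0, 0, 0, 0, 1],
)

```text
t: 7.62
eef_pos: [572.8, -216.4, 39.1]
tool_rot: [0.717, 0.697, 0.0, 0.0]
wrist_force: [-0.0, -0.4, 2.5]
width: 17.9
```

Emit:
servo_tool(
  series=[0.01, 0.5, 0, 0, 0, 0, 1, 0.05, 1.7, 0, 0, 0, 0, 1, 0.08, 3, 0, 0, 0, 0, 1, 0.12, 4.5, 0, 0, 0, 0, 1, 0.16, 6, 0, 0, 0, 0, 1, 0.2, 7.5, 0, 0, 0, 0, 1, 0.25, 9, 0, 0, 0, 0, 1, 0.29, 10.5, 0, 0, 0, 0, 1, 0.33, 12, 0, 0, 0, 0, 1, 0.37, 13.5, 0, 0, 0, 0, 1, 0.4, 14.7, 0, 0, 0, 0, 1, 0.43, 15.5, 0, 0, 0, 0, 1],
)

```text
t: 8.62
eef_pos: [576.8, -59.4, 39.1]
tool_rot: [0.716, 0.698, -0.0, -0.0]
wrist_force: [-0.2, -2.7, 2.3]
width: 17.9
```

Emit:
servo_tool(
  series=[0.02, 0.6, 0, 0, 0, 0, 1, 0.03, 1.1, 0, 0, 0, 0, 1, 0.04, 1.5, 0, 0, 0, 0, 1, 0.05, 1.8, 0, 0, 0, 0, 1, 0.05, 1.8, 0, 0, 0, 0, 1],
)

```text
t: 9.03
eef_pos: [577.6, -42.9, 39.1]
tool_rot: [0.717, 0.697, 0.0, -0.0]
wrist_force: [0.3, -1.2, 3.6]
width: 17.6
```

Emit:
servo_tool(
  series=[0.01, 0.2, 0, 0, 0, 0, 1, 0.01, 0.4, 0, 0, 0, 0, 1, 0.02, 0.6, 0, 0, 0, 0, 1, 0.02, 0.6, 0, 0, 0, 0, 1, 0.02, 0.6, 0, 0, 0, 0, 1],
)

```text
t: 9.45
eef_pos: [578.5, -39.6, 39.1]
tool_rot: [0.716, 0.698, -0.001, 0.002]
wrist_force: [1.4, -9.3, 1.3]
width: 17.9
```

Emit:
servo_tool(
  series=[0, 0.2, 0, 0, 0, 0, 1, 0, 0.2, 0, 0, 0, 0, 1, 0, 0.2, 0, 0, 0, 0, 1],
)

```text
t: 9.7
eef_pos: [578.6, -38.2, 39.0]
tool_rot: [0.716, 0.698, -0.001, 0.002]
wrist_force: [1.1, -11.4, 0.9]
width: 17.8
```

```bash
python3 - <<'E'
from h import *
for c in('scene','top'):
    d=snap(c,c+'4'); P,u,v=pts(d)
    b=(np.abs(P[:,0]-578)<30)&(P[:,1]>-30)&(P[:,1]<30)&(P[:,2]>55)&(P[:,2]<66); r=P[b]; print(c,len(r),np.percentile(r,[1,50,99],axis=0) if len(r) else '')
print(manip.state()['eef_pos'],manip.state()['wrist_force'])
i=[cv2.imread(f'pics/{c}4.png') for c in('scene','top')]
cv2.imwrite('pics/both4.png',np.hstack([cv2.resize(i[0][150:300,250:450],(400,300)),cv2.resize(i[1][190:340,200:400],(400,300))]))
E
```

```text
scene 0 
top 34 [[558.89097029   9.70492765  58.35916873]
 [576.34463525  10.65182781  62.88349319]
 [595.40735699  12.65951176  65.50636441]]
[578.54878055 -38.17197391  39.02482252] [  1.24703835 -11.63257439   1.19710891]
```

View pics/both4.png

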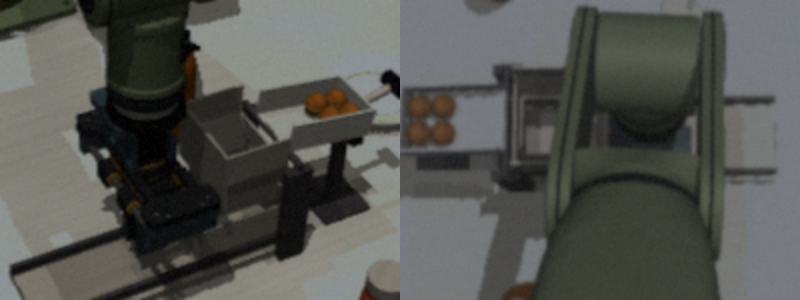

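Emit:
servo_tool(
  series=[0, 0, 0, 0, 0, 0, 1, 0, 0, 0, 0, 0, 0, 1, 0, 0.2, 0, 0, 0, 0, 1, 0, 0.4, 0, 0, 0, 0, 1, 0, 0.4, 0, 0, 0, 0, 1],
  newtons=30,
)

```text
t: 10.22
eef_pos: [578.6, -38.2, 39.2]
tool_rot: [0.715, 0.699, -0.003, 0.005]
wrist_force: [-0.5, -25.8, 2.5]
width: 17.7
```

```bash
python3 - <<'E'
from h import *
for c in('top',):
    d=snap(c,c+'5'); P,u,v=pts(d)
    b=(np.abs(P[:,0]-578)<30)&(P[:,1]>-30)&(P[:,1]<30)&(P[:,2]>55)&(P[:,2]<66); r=P[b]; print(c,len(r),np.percentile(r,[1,50,99],axis=0) if len(r) else '')
print(manip.state()['eef_pos'],manip.state()['wrist_force'])
E
```

```text
top 36 [[558.34826665   9.71445463  57.67658932]
 [576.73387799  11.27833473  61.76353644]
 [595.24954214  12.90811495  65.39785578]]
[578.60622153 -38.16306316  39.21945928] [  0.68319038 -25.25430286   1.85624475]
```

Emit:
servo_tool(
  series=[0, -0.2, 0, 0, 0, 0, 1, 0, -0.4, 0, 0, 0, 0, 1, 0, -0.5, 0, 0, 0, 0, 5, 0, -0.5, 0, 0, 0, 0, 5, 0, -0.5, 0, 0, 0, 0, 5, 0, -0.5, 0, 0, 0, 0, 5, 0, -0.5, 0, 0, 0, 0, 5, 0, -0.5, 2, 0, 0, 0, 5, 0, -0.8, 6, 0, 0, 0, 5, 0, -1, 10, 0, 0, 0, 5, 0, -1, 14, 0, 0, 0, 5, 0, -1, 18, 0, 0, 0, 5],
)

```text
t: 11.27
eef_pos: [577.2, -40.9, 220.8]
tool_rot: [0.716, 0.698, 0.0, -0.0]
wrist_force: [0.8, 0.6, 0.4]
width: 50.4
```

Emit:
servo_tool(
  series=[0, 3, 2, 0, 0, 0, 5.5, 0.1, 7, 2, 0, 0, 0, 5.5, 0.2, 11, 2, 0, 0, 0, 5.5, 0.3, 15, 2, 0, 0, 0, 5.5, 0.4, 19, 2, 0, 0, 0, 5.5, 0.5, 23, 2, 0, 0, 0, 5.5, 0.6, 27, 2, 0, 0, 0, 5.5, 0.7, 30.3, 1, 0, 0, 0, 5.5, 0.7, 30.3, 0, 0, 0, 0, 5.5, 0.7, 30.3, 0, 0, 0, 0, 5.5, 0.7, 30.3, 0, 0, 0, 0, 5.5],
)

```text
t: 12.18
eef_pos: [583.9, 261.2, 218.0]
tool_rot: [0.716, 0.698, -0.001, -0.0]
wrist_force: [0.6, -0.8, -0.3]
width: 55.2
```

```bash
python3 - <<'E'
from h import *
print(manip.state()['eef_pos'],manip.state()['tool_rot'])
for c in('scene','top'):
    d=snap(c,c+'6'); P,u,v=pts(d)
    q=P[(P[:,1]>246)&(P[:,1]<280)&(P[:,0]>550)&(P[:,0]<620)&(P[:,2]>125)&(P[:,2]<160)]; print(c,len(q),np.percentile(q,[1,50,99],axis=0) if len(q) else '')
    b=(P[:,0]>545)&(P[:,0]<610)&(P[:,1]>-60)&(P[:,1]<30)&(P[:,2]>50)&(P[:,2]<76); r=P[b]; print('box',len(r),np.percentile(r,[1,50,99],axis=0)); t=r[r[:,1]<-10]; t=t[t[:,2]>64]; print('tab',len(t),t.mean(0) if len(t) else '')
i=[cv2.imread(f'pics/{c}6.png') for c in('scene','top')]
cv2.imwrite('pics/both6.png',np.hstack([cv2.resize(i[0][130:280,270:470],(400,300)),cv2.resize(i[1][170:320,150:350],(400,300))]))
E
```

```text
[583.93727683 261.20218639 217.99631053] [ 7.16366013e-01  6.97723366e-01 -1.33964200e-03 -2.12256170e-04]
scene 137 [[567.88483483 246.58593411 136.72122703]
 [588.09691328 256.94231469 147.99243321]
 [600.85296281 268.81536047 154.83082599]]
box 242 [[547.93186068 -50.25824583  50.23511294]
 [582.61310137   8.98694775  61.83391105]
 [609.52429993  29.69489092  75.15304518]]
tab 58 [582.4816082  -42.09364432  70.99893594]
top 172 [[566.84915402 246.66433891 140.6922176 ]
 [582.7848083  258.69572054 150.10314554]
 [598.50862811 270.13819646 156.14331598]]
box 136 [[546.26610979 -48.05628113  52.04421891]
 [576.06998244   9.74569408  63.61605849]
 [607.75317176  26.16332471  75.12627648]]
tab 55 [578.23864481 -40.57036374  71.98512723]
```

View pics/both6.png

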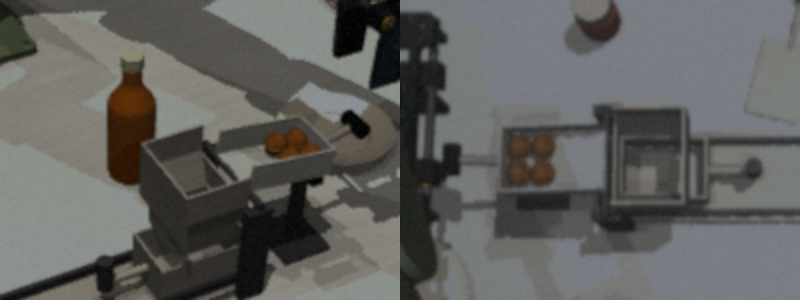

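The box is home and the handle is at about (583.5, 261.5, 144). Lowering onto it and gripping.

Emit:
servo_tool(
  series=[0, 0, -3, 0, 0, 0, 5.5, 0, 0, -6, 0, 0, 0, 5.5, 0, 0, -8, 0, 0, 0, 5.5, 0, 0, -9.3, 0, 0, 0, 5.5, 0, 0, -9.3, 0, 0, 0, 5.5, 0, 0, -9.3, 0, 0, 0, 2.5, 0, 0, -9.3, 0, 0, 0, 2.5, 0, 0, -9.3, 0, 0, 0, 2.5, 0, 0, -9.3, 0, 0, 0, 2.5, 0, 0, -9.3, 0, 0, 0, 2.5, 0, 0, -9.3, 0, 0, 0, 2.5],
  newtons=25,
)

```text
t: 13.2
eef_pos: [582.3, 261.6, 127.6]
tool_rot: [0.717, 0.697, -0.001, -0.001]
wrist_force: [-7.5, -0.5, 5.4]
width: 31.8
```

```bash
python3 -c "
import numpy as np
def f(t): y=153*np.cos(t)-9*np.sin(t)-153; z=153*np.sin(t)+9*np.cos(t)-9; return np.array([y*.0275,y,z])/10
for a in(0,.6):
  for i in range(1,13):
    t=a+i*.05
    if t<1.09: print(round(t,2),np.round(f(t)-f(a),2))
"
```

```text
0.05 [-0.   -0.06  0.76]
0.1 [-0.   -0.17  1.52]
0.15 [-0.01 -0.31  2.28]
0.2 [-0.01 -0.48  3.02]
0.25 [-0.02 -0.7   3.76]
0.3 [-0.03 -0.95  4.48]
0.35 [-0.03 -1.24  5.19]
0.4 [-0.04 -1.56  5.89]
0.45 [-0.05 -1.91  6.57]
0.5 [-0.06 -2.3   7.23]
0.55 [-0.07 -2.73  7.86]
0.6 [-0.09 -3.18  8.48]
0.65 [-0.01 -0.48  0.59]
0.7 [-0.03 -1.    1.16]
0.75 [-0.04 -1.54  1.71]
0.8 [-0.06 -2.11  2.22]
0.85 [-0.07 -2.7   2.71]
0.9 [-0.09 -3.31  3.16]
0.95 [-0.11 -3.95  3.59]
1.0 [-0.13 -4.61  3.98]
1.05 [-0.15 -5.29  4.34]
```

Emit:
servo_tool(
  series=[-0.1, -0.06, 0.76, 0, 0, 0, 2.5, -0.15, -0.17, 1.52, 0, 0, 0, 2.5, -0.16, -0.31, 2.28, 0, 0, 0, 2.5, -0.16, -0.48, 3.02, 0, 0, 0, 2.5, -0.17, -0.7, 3.76, 0, 0, 0, 2.5, -0.18, -0.95, 4.48, 0, 0, 0, 2.5, -0.18, -1.24, 5.19, 0, 0, 0, 2.5, -0.19, -1.56, 5.89, 0, 0, 0, 2.5, -0.2, -1.91, 6.57, 0, 0, 0, 2.5, -0.21, -2.3, 7.23, 0, 0, 0, 2.5, -0.22, -2.73, 7.86, 0, 0, 0, 2.5, -0.24, -3.18, 8.48, 0, 0, 0, 2.5],
)

```text
t: 14.2
eef_pos: [581.6, 229.9, 211.6]
tool_rot: [0.717, 0.697, -0.0, -0.001]
wrist_force: [-5.1, 1.5, -1.9]
width: 32.2
```

```bash
python3 - <<'E'
from h import *
s=manip.state(); print(s['eef_pos'],s['wrist_force'],s['width'])
for c in('scene','top'): snap(c,c+'7')
i=[cv2.imread(f'pics/{c}7.png') for c in('scene','top')]
cv2.imwrite('pics/both7.png',np.hstack([cv2.resize(i[0][130:280,270:470],(400,300)),cv2.resize(i[1][170:320,150:350],(400,300))]))
E
```

```text
[581.57826547 229.86150927 211.64357677] [-5.13995914  1.51782173 -1.92822896] 32.20268797779329
```

View pics/both7.png

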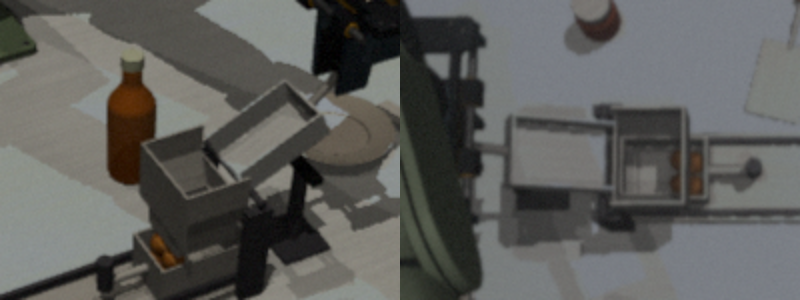

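The pan already looks empty, with nuts visible in the box. I'll continue to about 1 rad to be sure.

Emit:
servo_tool(
  series=[-0.06, -0.48, 0.59, 0, 0, 0, 2.5, -0.1, -1, 1.16, 0, 0, 0, 2.5, -0.1, -1.54, 1.71, 0, 0, 0, 2.5, -0.11, -2.11, 2.22, 0, 0, 0, 2.5, -0.12, -2.7, 2.71, 0, 0, 0, 2.5, -0.14, -3.31, 3.16, 0, 0, 0, 2.5, -0.15, -3.95, 3.59, 0, 0, 0, 2.5, -0.17, -4.61, 3.98, 0, 0, 0, 2.5, -0.17, -4.61, 3.98, 0, 0, 0, 2.5, -0.17, -4.61, 3.98, 0, 0, 0, 2.5, -0.17, -4.61, 3.98, 0, 0, 0, 2.5],
)

```text
t: 15.22
eef_pos: [580.5, 183.1, 252.0]
tool_rot: [0.717, 0.697, 0.0, 0.0]
wrist_force: [-4.4, 1.4, 1.0]
width: 31.9
```

```bash
python3 - <<'E'
from h import *
s=manip.state(); print(s['eef_pos'],s['wrist_force'],s['width'])
for c in('scene','top'): snap(c,c+'8')
i=[cv2.imread(f'pics/{c}8.png') for c in('scene','top')]
cv2.imwrite('pics/both8.png',np.hstack([cv2.resize(i[0][130:280,270:470],(400,300)),cv2.resize(i[1][170:320,150:350],(400,300))]))
E
```

```text
[580.47860046 183.0685617  252.04436223] [-4.40938046  1.38049785  0.97270982] 31.875950074789625
```

View pics/both8.png

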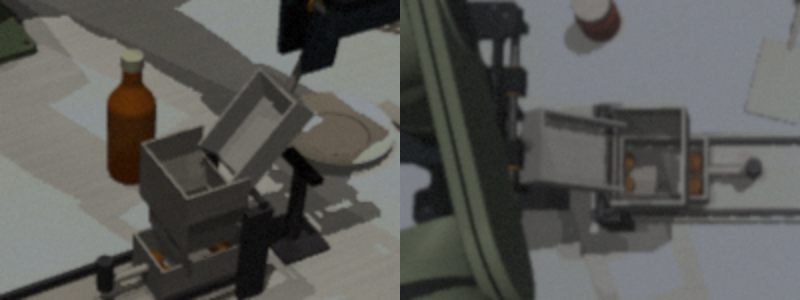

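Four nuts are in the box (two at each end) and the pan is empty. Lowering along the arc.

Emit:
servo_tool(
  series=[0.03, 1.3, -0.82, 0, 0, 0, 2.5, 0.06, 2.5, -1.76, 0, 0, 0, 2.5, 0.09, 3.61, -2.82, 0, 0, 0, 2.5, 0.12, 4.61, -3.98, 0, 0, 0, 2.5, 0.14, 5.49, -5.23, 0, 0, 0, 2.5, 0.16, 6.23, -6.57, 0, 0, 0, 2.5, 0.17, 6.84, -7.98, 0, 0, 0, 2.5, 0.18, 7.31, -9.44, 0, 0, 0, 2.5, 0.19, 7.62, -10.94, 0, 0, 0, 2.5, 0.19, 7.73, -11.7, 0, 0, 0, 2.5, 0.2, 7.79, -12.3, 0, 0, 0, 2.5, 0.2, 7.79, -12.46, 0, 0, 0, 2.5],
)

```text
t: 16.32
eef_pos: [582.4, 260.7, 127.7]
tool_rot: [0.717, 0.698, -0.001, 0.0]
wrist_force: [-7.8, -2.5, 13.5]
width: 31.8
```

Back on the rest. Releasing and rising.

Emit:
servo_tool(
  series=[0, 0, 0, 0, 0, 0, 5.5, 0, 0, 0, 0, 0, 0, 5.5, 0, 0, 0, 0, 0, 0, 5.5, 0, 0, 0, 0, 0, 0, 5.5, 0, 0, 2, 0, 0, 0, 5.5, 0, 0, 5, 0, 0, 0, 5.5, 0, 0, 8, 0, 0, 0, 5.5, 0, 0, 11, 0, 0, 0, 5.5, 0, 0, 14, 0, 0, 0, 5.5, 0, 0, 14, 0, 0, 0, 5.5, 0, 0, 14, 0, 0, 0, 5.5],
)

```text
t: 17.23
eef_pos: [583.9, 261.9, 268.4]
tool_rot: [0.717, 0.697, 0.003, 0.001]
wrist_force: [-0.6, -0.0, -0.8]
width: 54.8
```

```bash
python3 - <<'E'
from h import *
s=manip.state(); print(s['eef_pos'],s['wrist_force'],s['width'])
for c in('scene','top'):
    d=snap(c,c+'9'); P,u,v=pts(d)
    q=P[(P[:,1]>246)&(P[:,1]<280)&(P[:,0]>550)&(P[:,0]<620)&(P[:,2]>125)&(P[:,2]<165)]; print(c,'handle',len(q),np.percentile(q,[1,50,99],axis=0))
    b=(P[:,0]>545)&(P[:,0]<610)&(P[:,1]>-60)&(P[:,1]<30)&(P[:,2]>50)&(P[:,2]<76); r=P[b]; t=r[(r[:,1]<-10)&(r[:,2]>64)]; print('tab',t.mean(0))
    w=r[(r[:,1]>0)&(r[:,2]<66)&(r[:,2]>58)];print('box edge y',np.percentile(w[:,1],[1,5,50]))
    for m in manip.masks_of('nut0',c):
        Q,_,_=pts(d,m['mask']); print('nut',round(m['confidence'],2),np.round(m['rect']),np.round(np.median(Q,0)) if len(Q) else '')
i=[cv2.imread(f'pics/{c}9.png') for c in('scene','top')]
cv2.imwrite('pics/both9.png',np.hstack([cv2.resize(i[0][130:280,270:470],(400,300)),cv2.resize(i[1][170:320,150:350],(400,300))]))
E
```

```text
[583.91157348 261.89122897 268.38162039] [-0.58596981 -0.01338704 -0.77560276] 54.82179588851426
scene handle 136 [[568.44468767 247.55260798 137.43990523]
 [588.4906807  256.84343417 148.28378086]
 [601.3276554  268.09226468 153.91098475]]
tab [582.41685208 -41.9616903   70.76014412]
box edge y [ 7.80905375  8.51462166 11.16279828]
top handle 172 [[566.81662012 246.22154854 141.34589862]
 [582.35716845 258.65748078 150.14442091]
 [598.6593683  269.67060664 154.69644498]]
tab [578.47558431 -40.43921067  71.09287122]
box edge y [ 9.44533155  9.58421998 11.6706666 ]
nut 0.55 [278. 255. 218.  64.] [575.  40.  26.]
nut 0.53 [300. 252.   6.  12.] [589.  22.  37.]
nut 0.49 [266. 250.   3.   9.] [594.  96.  35.]
nut 0.41 [299. 262.   6.  10.] [564.  23.  38.]
```

View pics/both9.png

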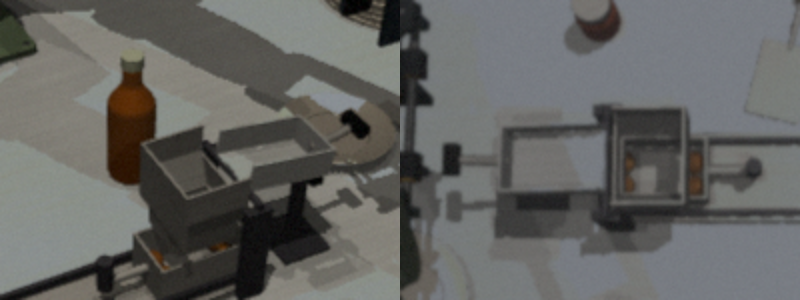

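The pan is empty and down, with the handle at the same height as before. The box is unmoved and four nuts are visible in it. Nothing is touching. Handing in.

```bash
python3 -c "
from station import manip; print(manip.hand_in())"
```

```text
the job is handed in; nothing more can be done
None
```

The job is done and handed in at about 17 s of the 69 s allowed; the system reported no verdict.

I set the box down on the rail at the load spot and let go. Then I gripped its tab and pushed it to the stop: at 25 N it moved no further. After that I tipped the pan to about 1.0 rad by its handle, lowered it along the same arc, let go and rose clear.

**Last checks:**
- **Box:** its tab and outer edge put its centre at the home position, within about 2 mm, and it had not moved since the push.
- **Pan:** it is empty and its handle is back at its starting height (median 148–150 mm in both views).
- **Walnuts:** the picture shows all four in the box, two at each end. The network separately reported three of them inside; the fourth is partly hidden, and I saw it only in the picture.
- **Contact:** wrist force was near zero, so the gripper was touching nothing.
- **Bystanders:** I did not measure them again at the end. The bottle shows no change in the last picture, and nothing touched any of them.

**Disagreement:** the two cameras differed by 2–4 mm in x throughout, so I used the average.

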